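# Lean the carved panel on its rest and chock its foot with the straightedge

### The job

Take the larger plywood panel out of the rack and lean it against the plain upright face of the wooden rest, carved rosette outwards, its foot on the table, square and centred on the rest and sloping back about 20 degrees from upright, and let go. Then lay the aluminium straightedge flat on the table with its working edge flush along the panel's foot, centred, so the panel cannot slide. Leave everything else where it is.

Things in the scene. Friction and masses are not known exactly. Their poses are not given: they have to be found in the camera images.
- panel: (Sizes in mm.) Loose plywood panel, rosette carved in its front (-y) face, 160 wide (x), 9 thick (y), 180 high (z), about 0.18 kg. Origin: centre of its underside. It starts standing upright in one of the rack's two slots, underside 12 above the table, rosette towards the rack's -y; 1.25 play either side, so it may lean a few degrees.
- foot_a (a point): Point on the panel's front (rosette side) lower edge, 75 from the middle towards the panel's +x, at (75, -4.5, 0) in the panel frame.
- foot_b (a point): The same on the other side, at (-75, -4.5, 0) in the panel frame. As the panel leans back it stands on its rear lower edge, so this front edge lifts about 3 off the table.
- rest: (Sizes in mm.) Fixed wooden rest, screwed to the table: an upright board 140 wide (x) by 20 thick, 90 high, with a 12 high base plate reaching 120 behind the front face and a centre brace (up to 67 high) behind. Origin: on the table, at the middle of the lower edge of the plain front face. The front face is the plane y = 0 and looks to the rest's -y; brace and base are on +y. z up.
- rack: (Sizes in mm.) Fixed wooden rack: base 180 (x) by 140 (y) by 12 high with two slots along x at y = -35 and y = +35, each 11.5 wide between walls 10 thick and 100 long (x) whose tops are 57 above the table. Origin: centre of its underside, z up. Which slot holds the panel varies; the other holds the offcut.
- straightedge: (Sizes in mm.) Loose aluminium safety straightedge, about 0.4 kg: a flat base 200 long (x), 50 wide (y), 8 thick, with a grip ridge on top running its whole length, 12 thick (y from -18 to -6), top 43 above the underside. Origin: centre of the base's underside. The working edge is y = +25, the long edge farther from the ridge; it starts roughly facing the rest. z up.
- offcut: Bystander: small plywood offcut standing in the other slot, 110 wide, 9 thick, 80 high; its top is 92 above the table.
- cup: Bystander: lidded takeaway cup, 82 across, 112 high, origin centre of underside.
- phone: Bystander: flat black phone 75 x 150 x 9.
- pencil: Bystander: pencil 153 long, 8 across, lying along its x; origin under its middle on the table.
- tape: Bystander: roll of masking tape lying flat, 90 across, 24 high.
- sander: Bystander: cork sanding block 110 x 60 x 35.
- glue: Bystander: white glue bottle, 56 across, about 150 high.
- key_block: Bystander: dark wood block 70 x 45 x 45.

How it is judged:
By the outcome, as a careful person would: the job done as asked, in the order asked, and still so for the second after the job is handed in, with the robot touching nothing.
It also fails if it takes over 58 s, if anything falls off the work surface, if the arm or the gripper's body presses on something with over 40 N, if the wrist force passes 120 N, or if a joint passes its speed limit or range.

### The arm

A 6-joint arm with a two-finger parallel gripper is mounted at the origin on the work surface. World frame = base frame: x ahead of the robot, y to its left, z up, the work surface at z = 0. Lengths are in m, angles in degrees, forces in N, time in s.
With the tool pointing down it reaches from about 0.375 to 0.75 m from the base axis. Payload 9 kg.
Tool frame: the origin (TCP) lies where the fingers leave the gripper's body, on its centre line; the fingertips stand 73 mm ahead of it and the grasp point (between the pads) lies 54 mm ahead of it (robot.tip_reach is the distance from the TCP to the fingertips, in m); z points along the fingers, y is the line along which they close (so a half turn about z gives the same grasp; the last joint's range is limited). The gripper opens to 85 mm and grips with 20 to 120 N. Pads are 22 mm wide; open, the fingers measure 114 mm over their backs; the gripper's body (76 mm by 85 mm) begins 54 mm behind the grasp point. The pads swing forward as they close: fully open they stand 13 mm farther back than shut.
Start: joints at [55.823, 5.964, 5.575, 89.605, 0, 77.527], TCP at [0.222, 0.557, 0.304] pointing down, gripper open.
Joint ranges: [-171.21, 171.21], [-48.23, 106.86], [-62.78, 66.21], [-105.2, 120.99], [-86.42, 89.51], [-180, 180]. Speed limits (degrees/s): [127.2, 127.2, 147.25, 180, 180, 180].

### API

Orientations are given as [roll, pitch, yaw] about the fixed x, y, z axes, in that order (R = Rz(yaw) Ry(pitch) Rx(roll)).
In Python, from plant import robot gives the robot as it stands. Calls block until the motion is done:
- robot.move_pose(position, orientation): joint-space move of the TCP to a pose.
- robot.line_to(position, vel=0.15, rotation=None, guard=None): straight line of the TCP; rotation=None keeps the orientation; vel is the mean speed in m/s. With guard (N) it stops when the force on the tool has changed by that much, and returns True; else False.
- robot.goto_joints(angles): joint-space move.
- robot.set_gripper(opening): finger opening in m; the grip force is fixed at half the most; returns when the fingers have stopped.
- robot.pause(seconds).
- robot.ik(position, orientation): joint angles nearest the present ones, or None.
- robot.observe(): the state.
- robot.grab_frame(name): name is "scene" or "top" or "wrist"; returns the picture (420x560x3 uint8, blue, green, red); there is no depth.
- robot.get_calibration(name): a dict with "vertical_fov" (degrees; the focal length in pixels is half the picture's height over the tangent of half this angle, whatever the lens; pixels are square), "cx", "cy" (the principal point, pixels), "k1" (the pictures are not rectified: a ray, as slopes to the right and down, at radius r is drawn at 1 + k1 r^2 times it, then the intrinsics apply), "rvec" (rotation vector, rad) and "tvec" (3), from world to camera coordinates, as OpenCV has them. Camera axes: x right, y down, z forward; pixel columns grow to the right and rows downward; lengths in m; the calibration is good to about 2 mm. A picture is of the moment at which its call begins: read the wrist's pose just before it. get_calibration takes no time and is no camera call; for the wrist camera it gives the pose at the moment of the call.
A pose or a line that the arm cannot do raises robot.IKError and nothing moves.
- robot.job_done(): hands the job in; it is judged then, once.
The state is a dict: "time": time; "q": joint angles; "qvel": joint speeds; "joint_torque": joint torques, N m; "tool_pos": TCP position; "tcp_rot": TCP orientation; "ft_force": force on the tool from outside, world axes, zero at the start; "torque": the same for the moment, N m; "gripper_width": finger opening in m; "gripper_force": force on a finger pad.
Only numpy, scipy, OpenCV 4.12 (cv2) and the standard library are available. Lean on these libraries where they do the work, as an engineer would, in place of code of your own. Each camera call takes 0.05 s, during which the arm holds its last target. There are 200 camera calls.

## Working session

There is one attempt and no reset: what is moved stays moved. The work goes in short steps, each a Python script; the robot and the scene stay as the last script left them, time stands still between calls to the robot, and variables do not carry over. Pictures are saved under pics/ and viewed, at most 10 in all, crops included, and the job is handed in when it is done.

```bash
ls; mkdir -p pics; python3 - <<'E'
from plant import robot
import cv2
for n in("scene","top"):
    cv2.imwrite(f"pics/{n}0.png",robot.grab_frame(n)); c=robot.get_calibration(n); print(n,c)
print(robot.observe())
E
```

```text
pics
scene {'vertical_fov': 46.63088829233962, 'cx': 271.6997496168819, 'cy': 210.98452444840083, 'k1': -0.03036025867453, 'rvec': array([ 1.27545404,  1.9907729 , -1.07424973]), 'tvec': array([ 0.26857137, -0.24000642,  1.50173326])}
top {'vertical_fov': 53.230456086431, 'cx': 278.65595126263867, 'cy': 214.1805300434977, 'k1': -0.07311707515987746, 'rvec': array([ 2.16722978, -2.12556089,  0.09798847]), 'tvec': array([-0.02981532,  0.56954495,  1.0185868 ])}
{'time': 0.1, 'q': array([5.58240665e+01, 5.99704212e+00, 5.53300999e+00, 8.96057475e+01,
       1.31768552e-04, 7.75267674e+01]), 'qvel': array([ 0.06096917, -0.05706551,  0.10666034,  0.03903809,  0.00385928,
       -0.02090095]), 'joint_torque': array([ 5.63402413e-03, -5.58205104e+01,  5.04723716e+01,  1.28957030e-02,
       -3.21099387e-04, -3.68514925e-07]), 'tool_pos': array([0.22174262, 0.55729368, 0.30319555]), 'tcp_rot': array([-1.79931896e+02, -1.51999109e-02,  1.58297290e+02]), 'ft_force': array([-0.17960878,  0.84646169, -0.60395335]), 'torque': array([ 0.03420377,  0.01950714, -0.02227506]), 'gripper_force': 0.0, 'gripper_width': 0.08534143443582407}
```

View pics/scene0.png

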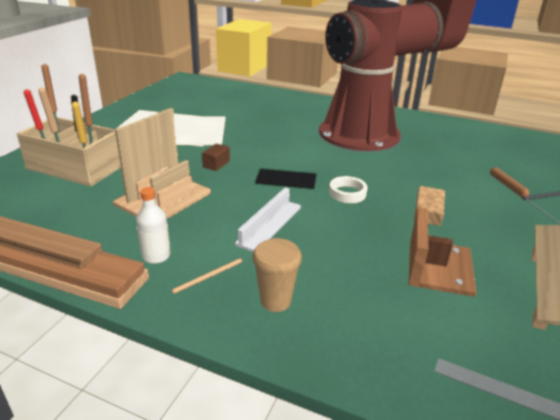

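View pics/top0.png

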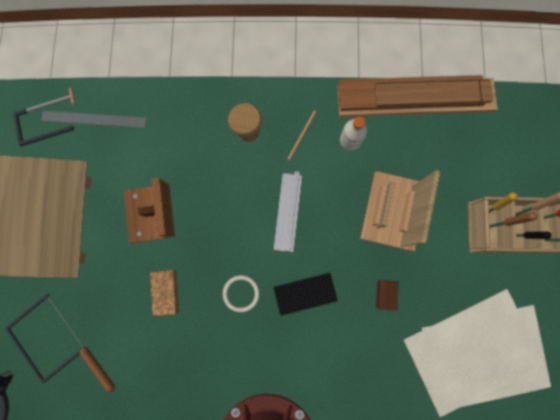

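The top view has +x up and +y left. The rest is at (150,210) with its face to the right, the straightedge at (288,212), and the rack at (400,210) with the panel in its right (−y) slot. I'll zoom in for corners and the rosette side.

```bash
cat > h.py <<'E'
import numpy as np, cv2
from plant import robot
def cam(n,c=None):
    c=c or robot.get_calibration(n); f=210/np.tan(np.radians(c["vertical_fov"]/2))
    R=cv2.Rodrigues(np.array(c["rvec"],float))[0]; t=np.array(c["tvec"],float)
    return f,c["cx"],c["cy"],c["k1"],R,t
def ray(C,uv):
    f,cx,cy,k,R,t=C; d=np.array([(uv[0]-cx)/f,(uv[1]-cy)/f]); s=d.copy()
    for _ in range(20): s=d/(1+k*(s@s))
    return -R.T@t, R.T@np.array([s[0],s[1],1])
def onz(C,uv,z):
    o,d=ray(C,uv); return o+d*(z-o[2])/d[2]
def proj(C,p):
    f,cx,cy,k,R,t=C; q=R@np.array(p,float)+t; s=q[:2]/q[2]; s=s*(1+k*(s@s)); return np.array([cx,cy])+f*s
E
python3 - <<'E'
import cv2,numpy as np
t=cv2.imread("pics/top0.png");s=cv2.imread("pics/scene0.png")
def cr(im,x,y,w,h,k): return cv2.resize(im[y:y+h,x:x+w],None,fx=k,fy=k,interpolation=cv2.INTER_CUBIC)
m=np.zeros((600,800,3),np.uint8)
for a,(i,j) in ((cr(t,355,165,90,90,4.4444),(0,0)),(cr(s,105,100,110,120,300/120),(300,0)),(cr(t,115,175,65,70,4.2857),(0,400)),(cr(t,265,165,45,90,300/90),(300,400)),(cr(s,230,185,75,70,3),(300,560))):
    h,w=a.shape[:2]; a=a[:600-i,:800-j]; h,w=a.shape[:2]
    m[i:i+h,j:j+w]=a
cv2.imwrite("pics/crop1.png",m)
E
```

```text
(no output)
```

View pics/crop1.png

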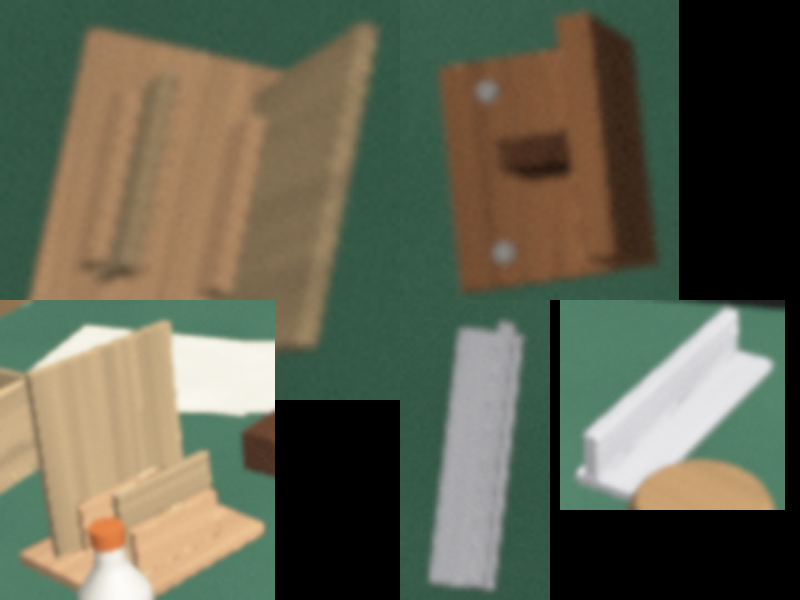

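The visible (+y) face is plain, so the rosette faces −y as needed and there's no half turn to make. The straightedge ridge is on the −y side, so its working edge already faces the rest. Next, coarse positions from the top view.

```bash
python3 - <<'E'
from h import *
np.set_printoptions(precision=4,suppress=True)
T=cam("top")
def P(o,k,off,uv,z): return onz(T,(o[0]+(uv[0]-off[0])/k,o[1]+(uv[1]-off[1])/k),z)
print("panel top outer",P((355,165),4.444,(0,0),(376,25),.192),P((355,165),4.444,(0,0),(316,346),.192))
print("rack base", P((355,165),4.444,(0,0),(92,28),.012), onz(T,(361.5,238),.012))
print("rest foot",P((115,175),4.2857,(400,0),(632,45),0),P((115,175),4.2857,(400,0),(655,262),0))
print("rest top front",P((115,175),4.2857,(400,0),(592,12),.09),P((115,175),4.2857,(400,0),(615,264),.09))
for uv in((458,328),(432,582),(492,588)): print("se",P((265,165),10/3,(400,300),uv,.008))
print("ridge",P((265,165),10/3,(400,300),(520,332),.043))
c=robot.get_calibration("wrist");C=cam("wrist",c);print(c); s=robot.observe()
print("cam pos",-C[4].T@C[5],"axis",C[4][2],s["tool_pos"],s["tcp_rot"])
from scipy.spatial.transform import Rotation as Ro
Rt=Ro.from_euler("xyz",s["tcp_rot"],degrees=True).as_matrix()
print("in tool",Rt.T@(-C[4].T@C[5]-s["tool_pos"]),Rt.T@C[4].T)
E
```

```text
panel top outer [ 0.652  -0.3692  0.192 ] [ 0.4956 -0.3364  0.192 ]
rack base [ 0.689  -0.2673  0.012 ] [ 0.5154 -0.2299  0.012 ]
rest foot [0.6453 0.2738 0.    ] [0.5116 0.2525 0.    ]
rest top front [0.6474 0.271  0.09  ] [0.5045 0.2499 0.09  ]
se [ 0.6802 -0.0255  0.008 ]
se [ 0.482  -0.0096  0.008 ]
se [ 0.4783 -0.0555  0.008 ]
ridge [ 0.6702 -0.0731  0.043 ]
{'vertical_fov': 60.42796741403304, 'cx': 280.54554392424564, 'cy': 208.0626013033241, 'k1': 0.012808651596002528, 'rvec': array([-2.3833, -1.6153, -0.2478]), 'tvec': array([-0.5994, -0.0381,  0.3785])}
cam pos [0.1504 0.5854 0.3725] axis [ 0.2785 -0.1112 -0.954 ] [0.2217 0.5573 0.3032] [-179.9319   -0.0152  158.2973]
in tool [ 0.0767 -0.0004 -0.0693] [[-0.0007 -0.9539 -0.3001]
 [ 1.     -0.001   0.0008]
 [-0.0011 -0.3001  0.9539]]
```

```bash
python3 - <<'E'
from h import *
import pickle
D={}
for n,(x,y,z,yaw) in {"rest":(.50,.24,.30,8.7),"se":(.51,-.04,.27,-4.6),"panel":(.50,-.29,.39,-12)}.items():
    best=None
    q=robot.ik([x,y,z],[180,0,yaw]); q2=robot.ik([x,y,z],[180,0,yaw+180]); print(n,q,q2)
    robot.move_pose([x,y,z],[180,0,yaw]); robot.pause(.3)
    c=robot.get_calibration("wrist"); im=robot.grab_frame("wrist"); D[n]=(c,im)
    cv2.imwrite(f"pics/w_{n}.png",im); print(robot.observe()["time"])
pickle.dump(D,open("D.pkl","wb"))
m=np.hstack([cv2.resize(D["rest"][1],(400,300),interpolation=3),cv2.resize(D["se"][1],(400,300),interpolation=3)])
m2=np.hstack([cv2.resize(D["panel"][1],(400,300),interpolation=3),np.zeros((300,400,3),np.uint8)])
cv2.imwrite("pics/m1.png",np.vstack([m,m2]))
E
```

```text
rest [  12.12748757   -2.02726906   -2.99343885   89.0338302     0.
 -176.57251243] [12.12748757 -2.02726906 -2.99343885 89.0338302   0.          3.42748757]
4.125
se [-19.15982898  -9.80132722 -13.39343267  86.40789455   0.
 165.44017102] [-19.15982898  -9.80132722 -13.39343267  86.40789455   0.
 -14.55982898]
9.375
panel [-43.07051854   4.37210475  12.93716832  98.56506357   0.
 148.92948146] [-43.07051854   4.37210475  12.93716832  98.56506357   0.
 -31.07051854]
10.8
```

View pics/m1.png

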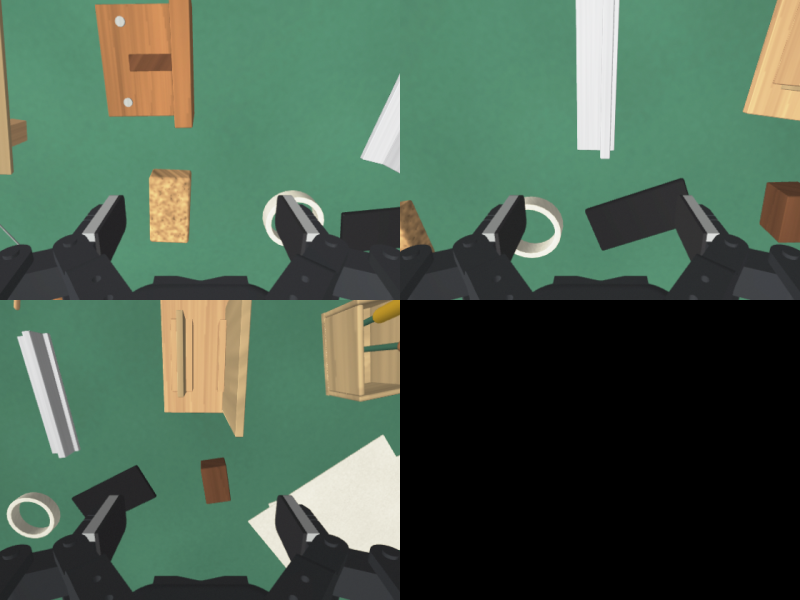

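The rest is at full-res col 238–270, rows 0–178. The straightedge near end is at row ~210. The panel near top corner is at ~(340,190). Now fitting silhouette lines.

```bash
cat > fit.py <<'E'
from h import *
def mask(im):
    h=cv2.cvtColor(im,cv2.COLOR_BGR2HSV); g=((h[...,0]>65)&(h[...,0]<95)&(h[...,1]>60)); return ~g
def border(im,axis,rng,lo,hi,side):
    """edge points: for each row (axis=0) / col (axis=1) in rng, first/last object pixel within lo..hi"""
    m=mask(im); pts=[]
    for i in rng:
        v=m[i,lo:hi] if axis==0 else m[lo:hi,i]; w=np.flatnonzero(v)
        if len(w): 
            e=lo+(w[-1]+.5 if side>0 else w[0]-.5); pts.append((e,i) if axis==0 else (i,e))
    return pts
def line(C,pts,z):
    W=np.array([onz(C,p,z)[:2] for p in pts]); vx,vy,x,y=cv2.fitLine(W.astype(np.float32),cv2.DIST_HUBER,0,.0003,.01).ravel()
    d=np.array([vx,vy]); d*=np.sign(d[np.argmax(abs(d))]); n=np.array([-d[1],d[0]]); r=(W-[x,y])@n
    return np.array([x,y]),d,np.sqrt((r**2).mean())
def cross(a,b): return a[0]+a[1]*np.linalg.solve(np.c_[a[1],-b[1]],b[0]-a[0])[0]
ang=lambda l:np.degrees(np.arctan2(l[1][1],l[1][0]))
E
python3 - <<'E'
from fit import *
import pickle
np.set_printoptions(precision=4,suppress=True)
D=pickle.load(open("D.pkl","rb"))
def g(n,*a): return border(D[n][1],*a)
C=cam(0,D["rest"][0])
f=line(C,g("rest",0,range(20,150),200,330,1),0); print("rest face",f,ang(f), f[0]+f[1]*(.577-f[0][0])/f[1][0])
nb=line(C,g("rest",1,range(245,258),100,230,1),.09); print("rest near end top z.09",cross(f,nb),ang(nb))
bb=line(C,g("rest",1,range(160,230),100,230,1),.012); print("rest base near end",bb[0],ang(bb))
bl=line(C,g("rest",0,range(20,150),90,200,-1),.012); print("base rear",bl[0],ang(bl), cross(bl,bb), cross(f,bb))
bt=line(C,g("rest",1,range(145,220),0,100,-1),.012); print("base far end",bt[0],bt[2], cross(bl,bt))
C=cam(0,D["se"][0])
w=line(C,g("se",0,range(20,195),200,330,-1),.008); e=line(C,g("se",1,range(255,275),150,240,1),.008)
print("se we",w,ang(w),"near end",cross(w,e),ang(e))
C=cam(0,D["panel"][0])
o=line(C,g("panel",0,range(5,175),300,400,1),.192); e=line(C,g("panel",1,range(333,339),150,215,1),.192)
print("panel outer",o,ang(o),"near corner",cross(o,e),ang(e))
b=line(C,g("panel",0,range(10,145),200,260,-1),.012); e=line(C,g("panel",1,range(240,300),120,190,1),.012)
c=cross(b,e);print("rack +y",b[0],ang(b),b[2],"corner",c,"end",ang(e))
m=b[1];ctr=c+m*.09+np.array([m[1],-m[0]])*.07; s=ctr+np.array([m[1],-m[0]])*.035
print("rack ctr",ctr,"slot -y",s)
E
```

```text
rest face (array([0.5901, 0.2639], dtype=float32), array([0.9865, 0.164 ], dtype=float32), np.float64(0.00029732529607935014)) 9.437256 [0.577  0.2617]
rest near end top z.09 [0.5111 0.2507] 98.69602
rest base near end [0.4992 0.3237] 99.88552
base rear [0.5589 0.3805] 9.418182 [0.4912 0.3693] [0.5119 0.2508]
base far end [0.6355 0.3583] 0.0003384643928790991 [0.6302 0.3923]
se we (array([ 0.5514, -0.0128], dtype=float32), array([ 0.9954, -0.0957], dtype=float32), np.float64(0.00026286577769363826)) -5.490228 near end [ 0.4838 -0.0063] 85.38025
panel outer (array([ 0.5676, -0.351 ], dtype=float32), array([ 0.976 , -0.2177], dtype=float32), np.float64(0.0002081274440290438)) -12.573269 near corner [ 0.4966 -0.3352] 77.98266
rack +y [ 0.6083 -0.2474] -12.239092 0.00035825384774605424 corner [ 0.5155 -0.2273] end 78.04805
rack ctr [ 0.5886 -0.3148] slot -y [ 0.5812 -0.349 ]
```

```bash
cat > k.py <<'E'
from h import *
from scipy.spatial.transform import Rotation as Ro
rest=np.array([.5805,.2623,0]); ry=9.43
Rr=Ro.from_euler("z",ry,degrees=True)
G=Ro.from_euler("xyz",[180,0,180],degrees=True)
e=lambda R:R.as_euler("xyz",degrees=True)
def place(h=.214,bias=.0015,tilt=20):
    Rp=Rr*Ro.from_euler("x",-tilt,degrees=True)
    edge=rest+Rr.apply([0,-.09*np.tan(np.radians(tilt))-bias,0])
    o=edge-Rp.apply([0,.0045,0])
    return o+Rp.apply([0,0,h]), e(Rp*G), Rp
E
python3 - <<'E'
from k import *
np.set_printoptions(precision=4,suppress=True)
p=np.array([.5757,-.3482,.226]); yaw=167.6
t,r,Rp=place(); print(t,r)
print(robot.ik(t,r),robot.ik(t+[0,0,.1],r),robot.ik([.46,-.05,.345],[180,0,180]),robot.ik(p+[0,0,.12],[180,0,yaw]))
robot.move_pose(p+[0,0,.1],[180,0,yaw]); robot.line_to(p,vel=.12)
robot.set_gripper(0.0); s=robot.observe(); print(s["gripper_width"],s["gripper_force"],s["ft_force"],s["time"])
if .007<s["gripper_width"]<.012:
    robot.line_to(p+[0,0,.12],vel=.15)
    s=robot.observe(); print(s["gripper_width"],s["ft_force"],s["time"])
    cv2.imwrite("pics/lift.png",robot.grab_frame("scene"))
    robot.line_to([.46,-.05,.345],vel=.25,rotation=[180,0,180])
    robot.line_to(t+[0,0,.08],vel=.25,rotation=r)
    robot.pause(.3);s=robot.observe(); print(s["tool_pos"],t,s["tcp_rot"],s["time"])
    im=robot.grab_frame("scene");cv2.imwrite("pics/above.png",im)
    a=cv2.imread("pics/lift.png")
    cv2.imwrite("pics/m2.png",np.hstack([cv2.resize(a[0:300,50:300],(400,480)),cv2.resize(im[50:350,300:550],(400,480))]))
E
```

```text
[0.5748 0.2965 0.2026] [-160.      0.   -170.57]
[ 22.6084  21.617   11.4855  84.612  -19.4518  13.9919] [ 22.6084  21.5432  21.7821  94.9824 -19.4518  13.9919] [-22.469  -17.216  -11.9215  95.2945   0.     -22.469 ] [-42.2728  20.4066  26.4448  96.0382   0.     -29.8728]
0.008661874846137214 58.78845512866974 [0.3915 0.4224 0.4213] 15.1
0.008465690271873378 [-0.314  -0.1262 -0.379 ] 16.05
[0.5749 0.2961 0.283 ] [0.5748 0.2965 0.2026] [-160.0111    0.0268 -170.6052] 19.4667
```

View pics/m2.png

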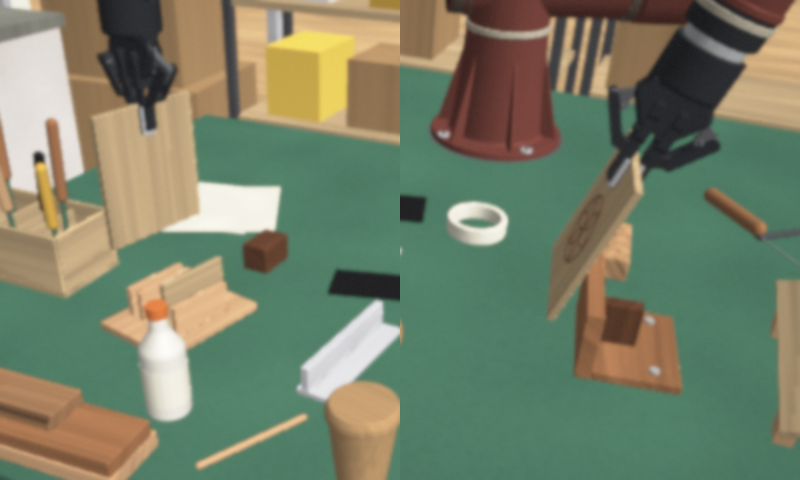

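The panel is clear of the rack, with the rosette facing out and hanging straight at the correct tilt. Lowering it now.

```bash
python3 - <<'E'
from k import *
np.set_printoptions(precision=4,suppress=True)
t,r,Rp=place()
robot.line_to(t+[0,0,.012],vel=.12)
hit=robot.line_to(t-[0,0,.004],vel=.02,guard=4)
s=robot.observe(); print(hit,s["tool_pos"]-t,s["ft_force"],s["time"])
if s["tool_pos"][2]-t[2]<.004:
    robot.set_gripper(.035); robot.pause(.3)
    robot.line_to(s["tool_pos"]+Rp.apply([0,0,.08]),vel=.15)
    robot.line_to([.50,.13,.33],vel=.25,rotation=[180,0,-171]); robot.pause(.3)
    D=[]
    for n in("wrist","top","scene"):
        c=robot.get_calibration(n);D.append((c,robot.grab_frame(n)))
    import pickle;pickle.dump(D,open("D2.pkl","wb")); print(robot.observe()["time"])
    cv2.imwrite("pics/m3.png",np.hstack([cv2.resize(D[0][1],(560,420)),cv2.resize(D[2][1][130:340,380:500],(240,420))]))
E
```

```text
True [-0.0001  0.0001 -0.0001] [-1.1299  0.9479  5.1047] 20.8417
23.6583
```

View pics/m3.png

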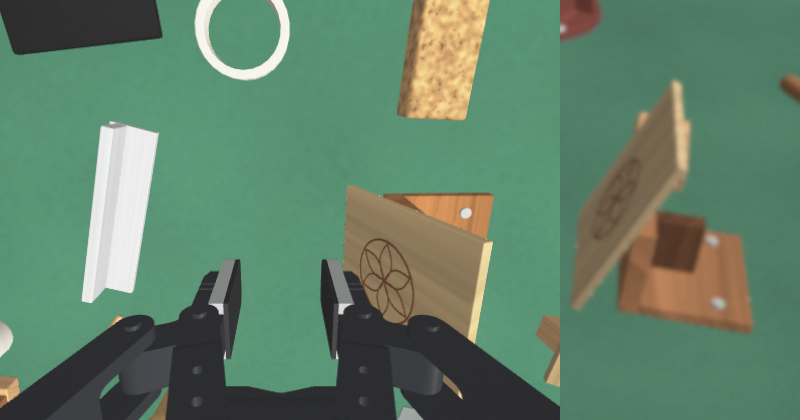

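The panel leans on the rest, rosette out, foot line at cols 342–347 and near foot corner at (347,186). Next I'll measure the foot and the straightedge from this view.

```bash
python3 - <<'E'
from fit import *
from k import *
import pickle
np.set_printoptions(precision=4,suppress=True)
D=pickle.load(open("D2.pkl","rb")); C=cam(0,D[0][0]); im=D[0][1]
inv=lambda p:Rr.inv().apply(np.append(p,0)-rest)
f=line(C,border(im,0,range(192,255),337,400,-1),.0031); print("foot",ang(f)-ry,f[2])
n=line(C,border(im,1,range(350,380),150,230,-1),0.0031)
u=onz(C,(346.5,185.5),.0031); print("near foot corner in rest",inv(u[:2]), "foot y at rest x -40:",inv(f[0]))
# top near front corner: plane of panel front
r=border(im,0,range(250,300),400,520,1); print(r[::25])
w=line(C,border(im,0,range(140,285),90,200,1),0.); print("se",ang(w))
a=line(C,border(im,1,range(128,155),100,200,-1),0.); b=line(C,border(im,1,range(108,130),200,330,1),.008)
p,q=cross(w,a),cross(w,b); print(p,q,np.linalg.norm(p-q),ang(a),ang(b))
# scene camera check of panel corners
S=cam(0,D[2][0]); 
for tl in(20,21):
  t,_,Rp=place(tilt=tl,bias=0); o=t-Rp.apply([0,0,.214])
  for c in([.08,-.0045,0],[.08,-.0045,.18],[.08,.0045,.18]): print(tl,proj(S,o+Rp.apply(c)),proj(C,o+Rp.apply([-c[0],c[1],c[2]])))
E
```

```text
foot -0.0063819885 0.00033617397979829826
near foot corner in rest [-0.0795 -0.0424  0.    ] foot y at rest x -40: [-0.0342 -0.0429  0.    ]
[(np.float64(491.5), 250), (np.float64(486.5), 275)]
se -5.6234193
[ 0.4829 -0.0058] [ 0.7353 -0.0306] 0.25361508 85.02289 98.745445
20 [385.0691 283.4831] [347.5684 185.0523]
20 [437.6257 212.1629] [483.1073 244.0147]
20 [442.5125 214.5121] [493.1325 242.174 ]
21 [384.1397 283.2552] [346.0504 185.0946]
21 [438.2602 212.7596] [484.1419 243.4512]
21 [443.0921 215.1773] [493.9174 241.5408]
```

```bash
python3 - <<'E'
from k import *
np.set_printoptions(precision=4,suppress=True)
p=np.array([.5793,-.0525,.088]); yaw=174.45; fy=ry+180-360
W=lambda y,z:rest+Rr.apply([0,y,z])
robot.move_pose(p+[0,0,.09],[180,0,yaw]); robot.set_gripper(.05)
hit=robot.line_to(p,vel=.08,guard=6); print(hit,robot.observe()["tool_pos"]-p)
robot.set_gripper(0); s=robot.observe(); print(s["gripper_width"],s["ft_force"],s["time"])
if .010<s["gripper_width"]<.015 and not hit:
    robot.line_to(p+[0,0,.05],vel=.1)
    E=-.0412-.037   # ridge centre, rest frame y, at final
    robot.line_to(W(E-.025,.138),vel=.2,rotation=[180,0,fy])
    robot.line_to(W(E-.025,.0887),vel=.08); robot.pause(.3)
    s=robot.observe(); print(s["tool_pos"]-W(E-.025,.0887),s["tcp_rot"],s["ft_force"],s["gripper_width"],s["time"])
    print(robot.line_to(W(E-.004,.0887),vel=.03,guard=8)); s=robot.observe(); print(s["ft_force"],s["time"])
    for n in("top","scene"): cv2.imwrite(f"pics/pre_{n}.png",robot.grab_frame(n))
    a=cv2.imread("pics/pre_scene.png")[150:340,330:500];b=cv2.imread("pics/pre_top.png")[150:270,100:220]
    cv2.imwrite("pics/m4.png",np.hstack([cv2.resize(a,(400,447)),cv2.resize(b,(400,447))]))
E
```

```text
False [ 0.0004 -0.0001  0.0007]
0.010897672141363224 [-0.2402 -0.366   3.6346] 26.6417
[-0.0001  0.     -0.0003] [ 179.9963   -0.0114 -170.5671] [-0.2028  0.0159 -2.1663] 0.011231230810598592 29.575
False
[ 0.437   0.1067 -3.1968] 30.425
```

View pics/m4.png

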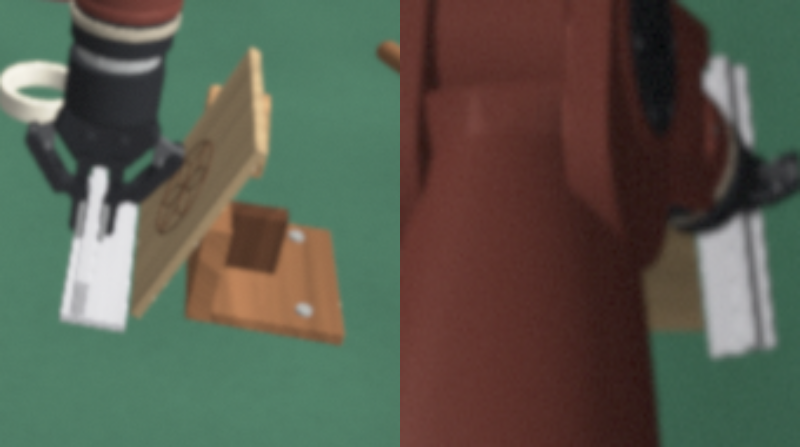

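```bash
python3 - <<'E'
from k import *
import pickle
np.set_printoptions(precision=4,suppress=True)
W=lambda y,z:rest+Rr.apply([0,y,z]); E=-.0412-.037
print(robot.line_to(W(E,.0887),vel=.015,guard=10)); s=robot.observe(); print(s["tool_pos"]-W(E,.0887),s["ft_force"])
print(robot.line_to(W(E,.0865),vel=.01,guard=5)); s=robot.observe(); print(s["tool_pos"][2],s["ft_force"])
robot.set_gripper(.028); robot.pause(.2)
robot.line_to(W(E,.17),vel=.12)
robot.line_to(W(E-.06,.33),vel=.25); 
s=robot.observe()
robot.move_pose(W(E-.06,.33)-Rr.apply([-.09,0,0]),s["tcp_rot"]); robot.pause(.3)
D=[]
for n in("wrist","top","scene"):
    c=robot.get_calibration(n);D.append((c,robot.grab_frame(n)))
pickle.dump(D,open("D3.pkl","wb")); print(robot.observe()["time"])
cv2.imwrite("pics/m5.png",np.hstack([cv2.resize(D[0][1],(560,420)),cv2.resize(D[2][1][130:340,360:480],(240,420))]))
E
```

```text
False
[-0.      0.0001 -0.    ] [ 0.2255 -0.1252 -3.503 ]
True
0.08821375330257772 [-0.4842 -0.0311  4.6368]
34.2917
```

View pics/m5.png

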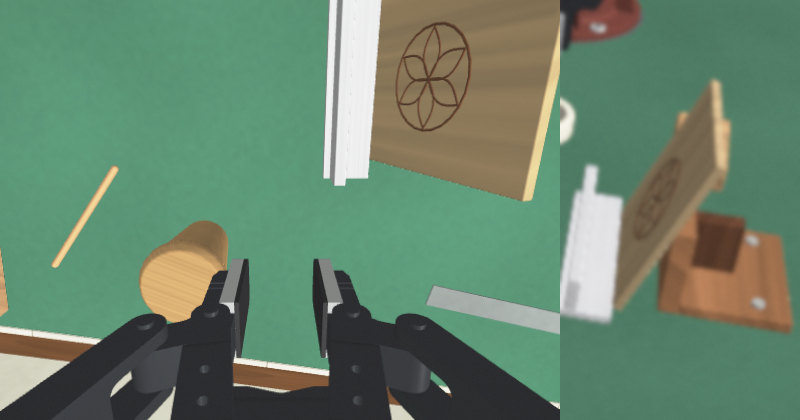

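```bash
python3 - <<'E'
from fit import *
from k import *
import pickle
np.set_printoptions(precision=4,suppress=True)
D=pickle.load(open("D3.pkl","rb")); C=cam(0,D[0][0]); im=D[0][1]
inv=lambda p:Rr.inv().apply(np.append(p[:2],0)-rest)
w=line(C,border(im,0,range(164,176),340,372,1),.008); l=line(C,border(im,0,range(20,170),300,350,-1),.008)
e=line(C,border(im,1,range(350,365),150,200,1),.008)
print("se edge far corner",inv(cross(w,e)),"se left edge",inv(l[0]),ang(l)-ry)
print("foot corner",inv(onz(C,(371,159.5),.0031)))
for E in(0,.0005,.001): print(E,proj(C,rest+Rr.apply([.08,-.0412-E,.0031])),proj(C,rest+Rr.apply([.1,-.0412-E,.008])))
# edge white->wood along rows, on z=.008
hsv=cv2.cvtColor(im,cv2.COLOR_BGR2HSV); pts=[]
for r in range(10,158,4):
    c=355+np.flatnonzero(hsv[r,355:400,1]>50)[0]-.5; pts.append((c,r))
g=line(C,pts,.008); print("white/wood line as se top edge:",inv(g[0]),ang(g)-ry)
k=cv2.resize(im[90:200,320:420],(700,770)[:2][::1],interpolation=cv2.INTER_CUBIC); cv2.imwrite("pics/z.png",cv2.resize(k,(540,590)))
E
```

```text
se edge far corner [ 0.1006 -0.0403  0.    ] se left edge [ 0.0132 -0.0922  0.    ] -0.039395332
foot corner [ 0.0802 -0.0379  0.    ]
0 [368.0313 159.3036] [367.758  177.9883]
0.0005 [367.5786 159.3043] [367.3068 177.9889]
0.001 [367.1259 159.305 ] [366.8556 177.9894]
white/wood line as se top edge: [ 0.001 -0.041  0.   ] -0.002573967
```

View pics/z.png

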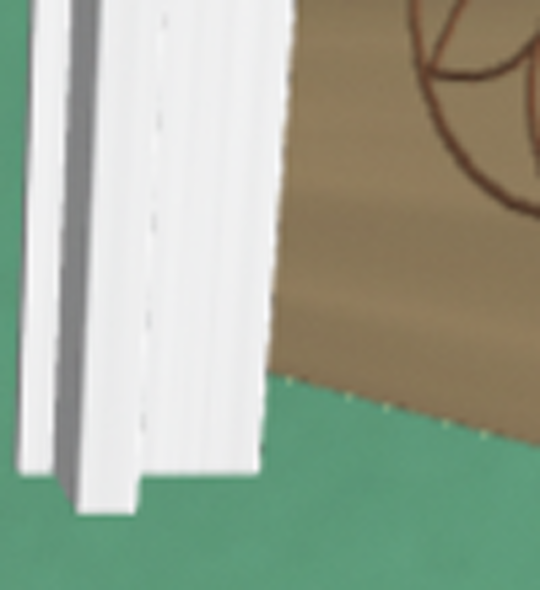

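```bash
python3 - <<'E'
from fit import *
from k import *
import pickle
np.set_printoptions(precision=2,suppress=True)
D=pickle.load(open("D3.pkl","rb")); im=D[0][1]; C=cam(0,D[0][0]); m=mask(im)
for r in(60,100,140,180): print(r,450+np.flatnonzero(m[r,450:560])[-1]+.5,end="; ")
for c in(400,450,500,520): print(c,np.flatnonzero(m[100:240,c])[-1]+100.5,end="; ")
print()
for tl in(19.6,20,20.4,20.8):
    t,_,Rp=place(tilt=tl,bias=0); o=t-Rp.apply([0,0,.214])
    a,b,c=[proj(C,o+Rp.apply(v)) for v in([.08,.0045,.18],[-.08,.0045,.18],[.08,-.0045,0])]
    d=proj(C,o+Rp.apply([.08,-.0045,.18]))
    print(tl,"rear top edge col at rows",[float(np.interp(r,[b[1],a[1]],[b[0],a[0]])) for r in(60,100,140,180)],"end edge rows",[float(np.interp(x,[c[0],d[0]],[c[1],d[1]])) for x in(400,450,500,520)],a)
E
```

```text
60 559.5; 100 553.5; 140 544.5; 180 536.5; 400 167.5; 450 181.5; 500 194.5; 520 200.5; 
19.6 rear top edge col at rows [563.5399601523292, 554.5885937599624, 545.6372273675956, 536.6858609752289] end edge rows [168.1318926540511, 182.22164562927534, 196.3113986044996, 201.9472997945893] [531.94 201.19]
20 rear top edge col at rows [563.8210754697651, 554.8608330856457, 545.9005907015262, 536.9403483174067] end edge rows [168.21991924081522, 182.1626785486284, 196.10543785644163, 201.6825415795669] [532.23 201.01]
20.4 rear top edge col at rows [564.0795325923948, 555.1111424569515, 546.1427523215082, 537.174362186065] end edge rows [168.3067043314102, 182.10479631664302, 195.90288830187583, 201.42212509596897] [532.5  200.83]
20.8 rear top edge col at rows [564.3151899911625, 555.3393848784216, 546.3635797656807, 537.3877746529398] end edge rows [168.39228571970014, 182.04796828463998, 195.70365084957982, 201.16592387555576] [532.75 200.65]
```

```bash
python3 -c "
from plant import robot
print(robot.job_done())"
```

```text
the job is handed in; nothing more can be done
None
```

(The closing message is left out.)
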